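# Free the latched sample drawer with the dowel

## Task

The seed-sample drawer is latched: take the dowel from its wooden stand, put it down through the slot in the cabinet's roof, feel along the plate below for the hidden hole and gently push the spring catch until the drawer springs out. Then stand the dowel back in its stand, all the way down, let go of it, and pull the drawer out as far as it goes. Never press hard with the dowel, and leave the other things on the table where they stand.

Things in the scene. Friction and masses are not known exactly. Their poses are not given: they have to be found in the camera images.
- cabinet: small grey steel cabinet fixed to the table, 160 mm deep (x), 200 mm wide (y), roof top at 130 mm. Origin: centre of its underside; its drawer front faces its own -x. Behind the drawer front, reached only through the roof slot, sits the drawer's spring catch. Pressing the dowel on the cabinet or its catch with more than 25 N damages it: touch slowly (about 15 mm/s).
- slot (a point): centre of the roof slot, on the roof's top face, 10 mm in front of the cabinet's middle. The slot goes right through the 6 mm roof, 17 mm wide along the cabinet's x and 50 mm long along its y. The point's axes are the cabinet's.
- plate_mid (a point): point straight under the slot's centre, on the top face of a level plastic guide plate under the whole slot, 20 mm below the roof's top face, 6 mm thick; it sinks springily by up to 5 mm (2 to 12 N). Its one round hole (16 mm, 1.5 mm chamfer) is centred across the slot's width but lies anywhere from -16 to +16 mm from this point along the cabinet's y: not measured, to be found by feel with the dowel.
- push_depth (a point): point straight under the slot's centre, 34 mm below the roof's top face: about how deep the dowel's foot must go in the hidden hole. The catch's flat spring plunger fills the space under the hole, its top 26 mm below the roof's top face. It gives at about 3 N, needs about 5 to 7 N to let go of the drawer 7 to 8 mm down, and meets a hard stop 14 mm down.
- drawer (a joint): how far the white drawer is out, m. 0 to about 0.001 when latched, 0.100 at its end stop. When the catch lets go, a light spring sends it out by itself to about 0.035, and there it waits; from there it pulls out with less than 5 N (more if moved fast) and stays where it is left.
- drawer_pull (a point): middle of the drawer's handle, a level round steel bar 10 mm thick, 90 mm long along the cabinet's y, 105 mm above the table, 45 mm clear in front of the drawer's front (axis to face); moves with the drawer along the cabinet's -x. Can be pinched from above.
- dowel: loose wooden dowel, 12 mm diameter, 140 mm long, 40 g or so, standing upright in the stand with its foot at 10 mm height. Origin: centre of its foot, z along it, upwards.
- dowel_tip (a point): centre of the dowel's foot (lower end, slightly chamfered), the end that pushes.
- stand: wooden block fixed to the table, 70 x 70 mm, 50 mm high, with one round upright hole in its middle. Origin: centre of its underside.
- stand_hole (a point): centre of the mouth of the stand's hole, at its top face, 50 mm high: 14.5 mm wide with a 2.5 mm chamfer, 40 mm deep.
- pencup: grey plastic cup, open, 70 mm across, 90 mm high; loose bystander. Origin: centre of its underside, z up.
- jar: glass jar with steel lid, 66 mm across, 100 mm high; loose bystander. Origin: centre of its underside, z up.
- canister: white round canister with a red lid, 84 mm across, 130 mm high; loose bystander. Origin: centre of its underside, z up.
- tape: roll of clear tape lying flat, 90 mm across, 22 mm high; loose bystander. Origin: centre of its underside, z up.
- soap: white pump bottle, 64 mm across, about 185 mm high; loose bystander. Origin: centre of its underside, z up.

How it is judged (in metres and radians):
On the way, in this order (a step that is already met when the one before it is completed fails the run):
1. the catch is released with the dowel: the drawer has sprung out by more than 15 mm while the dowel's foot is down in the roof slot (value of joint drawer above 0.015 m and z of dowel_tip in the frame of slot below -0.015 m and horizontal distance between dowel_tip and slot below 0.03 m).
2. the dowel stands in its stand again, foot within 10 mm of the bottom of the hole, and the fingers have let go of it (horizontal distance between dowel_tip and stand_hole below 0.006 m and height (world z) of dowel_tip below 0.02 m and angle between dowel's own z axis and vertical below 0.15 rad and contact force between dowel and the fingers below 0.1 N), for 0.2 s.
At the end, for the whole second after the job is handed in: The drawer is at rest, out by more than 88 mm of its 100 mm, and the dowel stands at rest in the stand's hole: foot within 6 mm of the hole's axis and within 10 mm of its bottom, leaning less than 0.15 rad (value of joint drawer above 0.088 m and velocity of joint drawer between -0.01 and 0.01 m/s and horizontal distance between dowel_tip and stand_hole below 0.006 m and height (world z) of dowel_tip below 0.02 m and angle between dowel's own z axis and vertical below 0.15 rad and linear speed of dowel below 0.02 m/s); the robot touches nothing.
It fails at once if the dowel presses on the cabinet, its plate or its catch with more than 25 N (contact force between dowel and cabinet above 25 N).
It fails at once if a bystander is shifted more than 30 mm or tipped over (distance of any of pencup, jar, canister, tape, soap from where it was at the start of the episode above 0.03 m or angle between any of pencup, jar, canister, tape, soap's own z axis and vertical above 0.4 rad).
It also fails if it takes over 72 s, if anything falls off the work surface, if the arm or the gripper's body presses on something with over 40 N, if the wrist force passes 120 N, or if a joint passes its speed limit or range.

## Robot

A 6-joint arm with a two-finger parallel gripper is mounted at the origin on the work surface. World frame = base frame: x ahead of the robot, y to its left, z up, the work surface at z = 0. Lengths are in m, angles in degrees, forces in N, time in s.
With the tool pointing down it reaches from about 0.4 to 0.825 m from the base axis. Payload 7 kg.
Tool frame: the origin (TCP) lies on the centre line of the jaws, within the pads' length; the fingertips stand 14 mm ahead of it and the grasp point (between the pads) lies 5 mm behind it; z points along the fingers, y is the line along which they close (so a half turn about z gives the same grasp; the last joint's range is limited). The gripper opens to 88 mm and grips with 3 to 60 N. Pads are 19 mm wide; open, the fingers measure 130 mm over their backs; the gripper's body (78 mm by 193 mm) begins 47 mm behind the grasp point.
Start: joints at [-51.732, 20.546, 0.682, 0, -70.136, -16.507], TCP at [0.25, -0.627, 0.241] pointing down, gripper open.
Joint ranges: [-176.03, 176.03], [-82.01, 121.73], [-58.28, 71.71], [-173.87, 95.51], [-174.79, -0.11], [-173.66, 173.66]. Speed limits (degrees/s): [136.94, 136.94, 172.46, 180, 180, 180].

## Interface

Orientations are given as [roll, pitch, yaw] about the fixed x, y, z axes, in that order (R = Rz(yaw) Ry(pitch) Rx(roll)).
In Python, from plant import r gives the robot as it stands.
- The arm moves only by the tool send_rows, never from a script. Its argument "steps" is a list of rows, each an object with "dp": the shift along the tool's x, y, z in mm, a list of three; "roll": the turn about the tool's z in rad; "jaw": the opening in per cent of the stroke, from 0 (shut) to 100 (fully open). In form: [{"dp": [tx, ty, tz], "roll": roll, "jaw": jaw}, ...]. A call has 1 to 5 rows; each row is the pose to reach, as a shift and turn from the pose commanded when the call began, along the tool's axes at that moment; what a row does not reach only later rows make up. A row lasts 1/8 s, in which the tool goes at most 62.5 mm and 10.7 degrees, less where a joint would pass 70% of its speed; a pose out of reach is approached as far as the arm can. A call with a gripper value outside its range is refused whole. The fingers move at their own pace and stop on an object; "newtons" is the grip in N (left out, the last holds). Time passes only in rows, so rows that repeat a pose let the fingers close. It gives the time, the measured TCP pose, the force, the opening and the grip force at its end, in the units of the state.
- r.get_state(): the state, without advancing time (a new reading comes with each control period).
- r.capture(name): name is "scene" or "top" or "wrist"; returns a dict with "image" (480x640x3 uint8, blue, green, red), "K" (3x3 intrinsics, pixels), "dist" ([k1, k2, p1, p2, k3] as OpenCV has them; the pictures are not rectified), "rvec" (rotation vector, rad) and "tvec" (3), from world to camera coordinates, as OpenCV has them. Camera axes: x right, y down, z forward; pixel columns grow to the right and rows downward; lengths in m; the calibration is good to about 2 mm. A picture is of the moment at which its call begins. There is no depth.
- r.close_job(): hands the job in; it is judged then, once.
The state is a dict: "time_s": time; "joints": joint angles; "qd": joint speeds; "joint_torque": joint torques, N m; "tcp_pos": TCP position; "eef_rot": TCP orientation; "contact_force": force on the tool from outside, world axes, zero at the start; "moment": the same for the moment, N m; "gripper_width": finger opening in m; "gripper_force": force on a finger pad.
Only numpy, scipy, OpenCV 4.12 (cv2) and the standard library are available. Lean on these libraries where they do the work, as an engineer would, in place of code of your own. Each camera call takes 0.05 s, during which the arm holds its last target. There are 200 camera calls.

## Working session

There is one attempt and no reset: what is moved stays moved. The work goes in short steps, Python scripts to look and compute and a tool call to move; the robot and the scene stay as the last step left them, time stands still between calls to the robot, and variables do not carry over. Pictures are saved under pics/ and viewed, at most 11 in all, crops included, and the job is handed in when it is done.

Besides the shell and the picture viewer there is one more tool, called as name(argument=value, ...) on one line, values as JSON. send_rows: Moves the arm, as the interface text tells. Its arguments: {"type":"object","properties":{"steps":{"type":"array","items":{"type":"object","properties":{"dp":{"type":"array","items":{"type":"number"}},"roll":{"type":"number"},"jaw":{"type":"number"}}}},"newtons":{"type":"number"}},"required":["steps"]}

```bash
mkdir -p pics; python3 - <<'E'
from plant import r
import cv2,pickle
d={}
for n in("scene","top"):
    c=r.capture(n);d[n]=c;cv2.imwrite(f"pics/{n}0.png",c["image"])
pickle.dump(d,open("c0.pkl","wb"))
s=r.get_state();print(s)
E
```

```text
{'time_s': 0.1, 'joints': array([-5.17325375e+01,  2.05864852e+01,  6.39317786e-01, -1.82915507e-02,
       -7.01365085e+01, -1.65079807e+01]), 'qd': array([-0.1096487 , -0.16832339,  0.22185528,  0.03310448, -0.04395007,
        0.09043403]), 'joint_torque': array([-7.64376691e-04, -5.84163415e+01,  2.93753064e+01,  7.01565340e+00,
        1.01463767e-02, -8.30884323e-05]), 'tcp_pos': array([ 0.25006447, -0.62651786,  0.23972641]), 'eef_rot': array([ 1.79914887e+02, -7.29120915e-03, -1.58246740e+02]), 'contact_force': array([-0.16472568,  0.05453931,  0.41542352]), 'moment': array([0.02407561, 0.04028925, 0.02394226]), 'gripper_force': 0.0, 'gripper_width': 0.08765219478893044}
```

View pics/scene0.png

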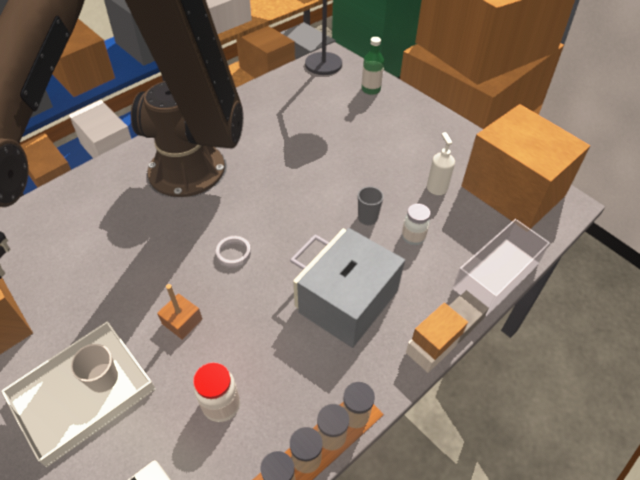

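View pics/top0.png

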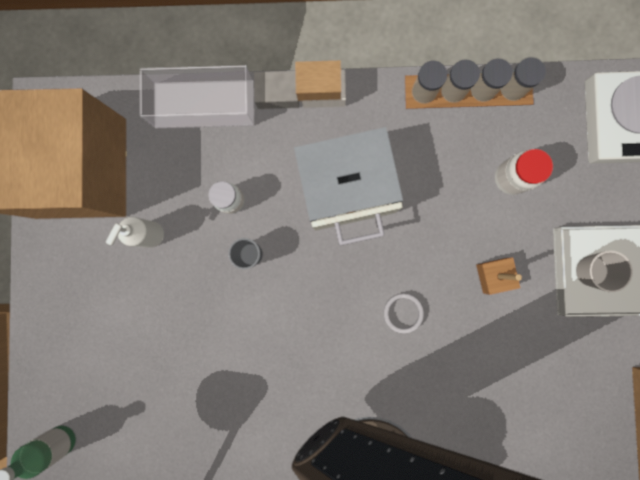

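The scene view has the stand at (180,315), the cabinet at (350,285) and the slot at (348,268). The top view has the slot at (348,178), the stand at (500,275) and the tape at (405,313). I'll enlarge the stand and cabinet.

```bash
python3 - <<'E'
import cv2,pickle,numpy as np
d=pickle.load(open("c0.pkl","rb"))
def crop(n,x,y,w,h,k):
    return cv2.resize(d[n]["image"][y:y+h,x:x+w],None,fx=k,fy=k,interpolation=cv2.INTER_CUBIC)
a=crop("top",290,120,130,130,3); a=cv2.copyMakeBorder(a,0,10,0,10,0)
b=crop("top",470,240,65,65,6)
c=crop("scene",285,225,125,120,3)
e=crop("scene",150,275,60,65,5)
o=np.zeros((600,800,3),np.uint8)
def put(i,x,y):
    h=min(i.shape[0],600-y);w=min(i.shape[1],800-x);o[y:y+h,x:x+w]=i[:h,:w]
a=crop("top",290,120,130,130,3.0);put(a,0,0);put(b,400,0)
put(cv2.resize(d["scene"]["image"][280:340,150:210],(200,200),interpolation=2),400,395)
put(cv2.resize(d["scene"]["image"][255:285,330:370],(266,200),interpolation=2),0,395)
cv2.imwrite("pics/crop0.png",o)
for n in d: print(n,d[n]["K"].round(1).tolist(),d[n]["dist"],cv2.Rodrigues(d[n]["rvec"])[0].round(3).tolist(),np.array(d[n]["tvec"]).round(3))
E
```

```text
scene [[527.1, 0.0, 325.3], [0.0, 527.1, 238.2], [0.0, 0.0, 1.0]] [-0.14436044  0.          0.          0.          0.        ] [[0.676, 0.737, 0.019], [0.577, -0.513, -0.636], [-0.458, 0.441, -0.772]] [-0.426 -0.209  1.58 ]
top [[474.6, 0.0, 322.9], [0.0, 474.6, 239.1], [0.0, 0.0, 1.0]] [0.01816853 0.         0.         0.         0.        ] [[-0.02, -0.999, -0.027], [-0.998, 0.021, -0.052], [0.053, 0.026, -0.998]] [0.108 0.533 1.097]
```

View pics/crop0.png

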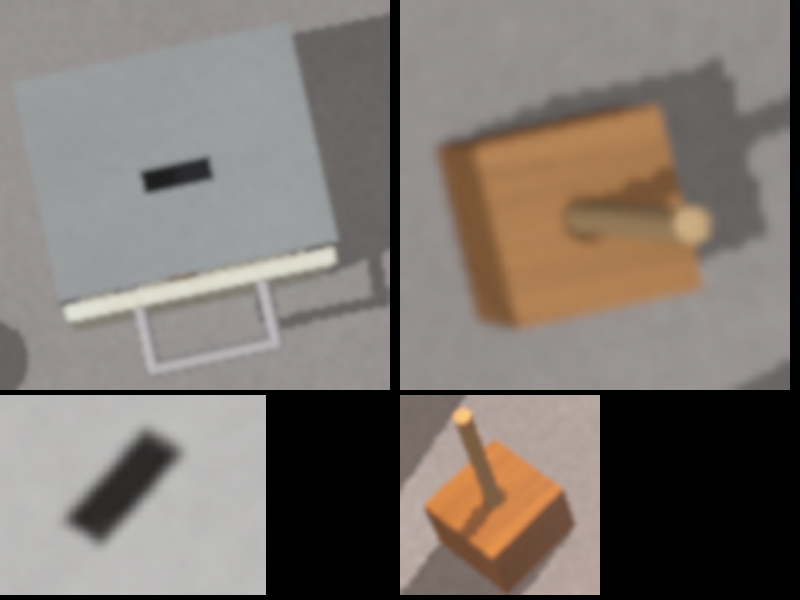

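```bash
cat >h.py <<'E'
import cv2,numpy as np,pickle
def ray(c,uv,z):
    u=cv2.undistortPoints(np.array([[uv]],float),np.array(c["K"]),np.array(c["dist"]))[0,0]
    R=cv2.Rodrigues(np.array(c["rvec"],float))[0];t=np.array(c["tvec"],float).ravel()
    C=-R.T@t;v=R.T@np.array([u[0],u[1],1]);return C+v*(z-C[2])/v[2]
def un(p,k,off): return [(p[0]+.5)/k-.5+off[0],(p[1]+.5)/k-.5+off[1]]
E
python3 - <<'E'
from h import *
d=pickle.load(open("c0.pkl","rb"));T,S=d["top"],d["scene"]
def P(n,c,pts,k,off,z):
    q=np.array([ray(c,un(p,k,off),z)for p in pts]);print(n,(q*1000).round(1)[:,:2].tolist(),(q.mean(0)*1000).round(1)[:2]);return q
s=P("slotT",T,[(141,174),(208,157),(213,177),(147,193)],3,(290,120),.13)
q=P("roof",T,[(14,84),(290,24),(337,243),(65,302)],3,(290,120),.13)
for a,b in((0,1),(3,2),(3,0),(2,1)):
    v=q[b]-q[a];print(np.degrees(np.arctan2(v[1],v[0])),np.linalg.norm(v))
P("slotS",S,[(124,91)],6.66,(330,255),.13)
P("handle",T,[(151,370),(277,345)],3,(290,120),.105)
P("standT",T,[(75,147),(263,104),(303,287),(120,327)],6,(470,240),.05)
P("dowtopT",T,[(292,225)],6,(470,240),.15);P("dowmouth",T,[(183,218)],6,(470,240),.05)
P("standS",S,[(27,113),(96,47),(165,95),(97,162)],3.333,(150,280),.05)
P("dowtopS",S,[(62,21)],3.333,(150,280),.15)
for n,p in(("tape",(405,313)),("canister lid",(534,166)),("pencup",(245,253)),("jar",(223,196))):
    P(n,T,[p],1,(0,0),{"t":.02,"c":.13,"p":.09,"j":.1}[n[0]])
E
```

```text
slotT [[658.7, 62.6], [669.5, 15.2], [655.3, 12.0], [645.1, 58.7]] [657.1  37.1]
roof [[725.1, 151.2], [762.7, -44.7], [606.6, -73.5], [569.3, 117.9]] [665.9  37.7]
-79.13010666411974 0.19949355021852927
-78.9932852345989 0.19495852660627777
12.072051530015067 0.1592540300249008
10.438823691144977 0.15875791293088284
slotS [[659.2, 40.5]] [659.2  40.5]
handle [[521.4, 58.3], [537.4, -32.3]] [529.4  13. ]
standT [[469.9, -259.3], [484.6, -329.0], [416.5, -340.8], [402.8, -273.2]] [ 443.5 -300.6]
dowtopT [[442.9, -300.0]] [ 442.9 -300. ]
dowmouth [[442.8, -298.0]] [ 442.8 -298. ]
standS [[420.6, -336.6], [406.1, -269.6], [472.4, -254.9], [486.1, -320.7]] [ 446.3 -295.4]
dowtopS [[443.5, -296.5]] [ 443.5 -296.5]
tape [[360.7, -88.7]] [360.7 -88.7]
canister lid [[672.7, -349.2]] [ 672.7 -349.2]
pencup [[504.4, 266.7]] [504.4 266.7]
jar [[629.7, 311.6]] [629.7 311.6]
```

send_rows(steps=[{"dp": [-38, 29, 0], "roll": -0.17, "jaw": 100}, {"dp": [-80, 62, 0], "roll": -0.35, "jaw": 100}, {"dp": [-125, 97, 0], "roll": -0.53, "jaw": 100}, {"dp": [-170, 132, 0], "roll": -0.7, "jaw": 60}, {"dp": [-215, 167, 0], "roll": -0.88, "jaw": 50}], newtons=40)

```text
time_s: 0.72
tcp_pos: [0.3885, -0.3903, 0.2403]
eef_rot: [180.0, 0.0, -107.5]
contact_force: [1.5, -0.2, 0.6]
gripper_width: 0.0728
gripper_force: 0.0
```

send_rows(steps=[{"dp": [-30, -7, 0], "roll": -0.17, "jaw": 50}, {"dp": [-65, -14, 0], "roll": -0.34, "jaw": 50}, {"dp": [-95, -21, 10], "roll": -0.5, "jaw": 50}, {"dp": [-106, -24, 25], "roll": -0.503, "jaw": 50}, {"dp": [-106, -24, 30], "roll": -0.503, "jaw": 50}])

```text
time_s: 1.35
tcp_pos: [0.4428, -0.298, 0.2092]
eef_rot: [179.9, 0.1, -79.1]
contact_force: [-0.7, -0.4, 0.2]
gripper_width: 0.0438
gripper_force: 0.0
```

```bash
python3 - <<'E'
from h import *
from plant import r
w=r.capture("wrist");s=r.capture("scene");cv2.imwrite("pics/w1.png",w["image"])
pickle.dump((w,s),open("c1.pkl","wb"))
st=r.get_state();print(st["tcp_pos"],st["eef_rot"])
o=np.hstack([cv2.resize(w["image"],(400,300)),cv2.resize(s["image"][250:350,110:243],(400,300),interpolation=2)])
cv2.imwrite("pics/m1.png",np.vstack([o]))
E
```

```text
[ 0.44252128 -0.29884224  0.20966603] [ 1.79899359e+02  4.48895328e-02 -7.91089078e+01]
```

View pics/m1.png

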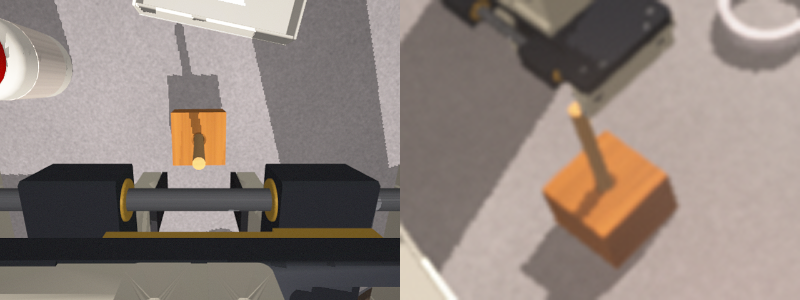

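The wrist view shows the dowel top at about (318,327) full-scale, centred between the fingers. The stand's top face corners are near (344,222), (452,222) and so on.

```bash
python3 - <<'E'
from h import *
w,s=pickle.load(open("c1.pkl","rb"))
for n,c,p,z in(("dtopW",w,(199*1.6+.3,163.5*1.6+.3),.15),("dtopS",s,(110+175*.3325,250+108/3),.15),("dmouthW",w,(199*1.6,135*1.6),.05)):
    print(n,(ray(c,p,z)*1000).round(1))
im=w["image"];cv2.imwrite("pics/w1c.png",cv2.resize(im[160:290,240:400],(800,650)[:2])[:600])
E
```

```text
dtopW [ 441.9 -300.   150. ]
dtopS [ 443.5 -296.7  150. ]
dmouthW [ 442.9 -306.2   50. ]
```

View pics/w1c.png

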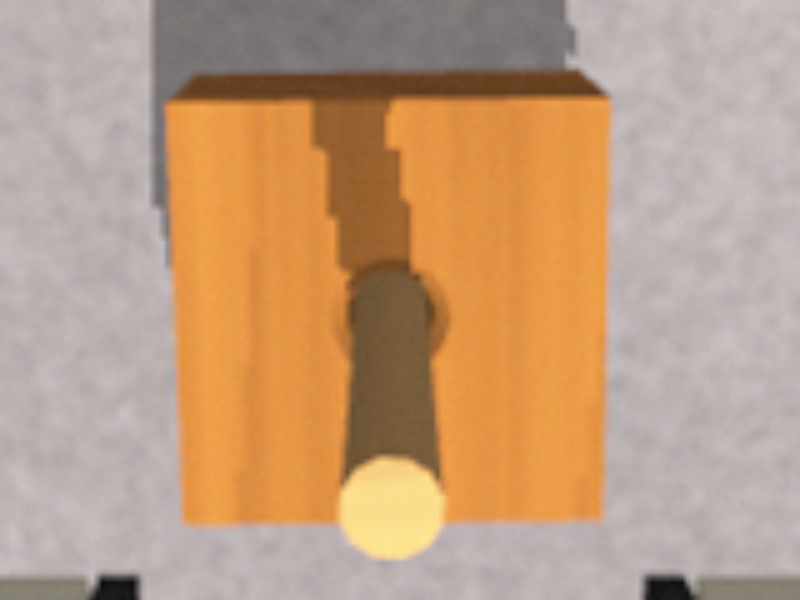

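send_rows(steps=[{"dp": [1, 0, 30], "roll": 0, "jaw": 50}, {"dp": [1, 0, 65], "roll": 0, "jaw": 50}, {"dp": [1, 0, 85], "roll": 0, "jaw": 50}, {"dp": [1, 0, 89], "roll": 0, "jaw": 40}, {"dp": [1, 0, 89], "roll": 0, "jaw": 20}])

```text
time_s: 2.08
tcp_pos: [0.4436, -0.3002, 0.1222]
eef_rot: [-180.0, -0.0, -79.1]
contact_force: [0.3, 0.3, -0.8]
gripper_width: 0.0303
gripper_force: 0.0
```

send_rows(steps=[{"dp": [0, 0, 0], "roll": 0, "jaw": 0}, {"dp": [0, 0, 0], "roll": 0, "jaw": 0}, {"dp": [0, 0, 0], "roll": 0, "jaw": 0}], newtons=40)

```text
time_s: 2.45
tcp_pos: [0.444, -0.2997, 0.1224]
eef_rot: [-179.9, -0.1, -79.0]
contact_force: [-1.0, -1.0, 4.6]
gripper_width: 0.0111
gripper_force: 40.0
```

send_rows(steps=[{"dp": [0, 0, -20], "roll": 0, "jaw": 0}, {"dp": [0, 0, -55], "roll": 0, "jaw": 0}, {"dp": [0, 0, -100], "roll": 0, "jaw": 0}, {"dp": [-25, -23, -138], "roll": 0, "jaw": 0}, {"dp": [-60, -56, -155], "roll": 0, "jaw": 0}])

```text
time_s: 3.08
tcp_pos: [0.4877, -0.2298, 0.2794]
eef_rot: [-179.8, -0.1, -79.1]
contact_force: [0.2, -0.5, -1.1]
gripper_width: 0.0114
gripper_force: 40.0
```

send_rows(steps=[{"dp": [-40, -38, 0], "roll": 0, "jaw": 0}, {"dp": [-82, -77, 0], "roll": 0, "jaw": 0}, {"dp": [-124, -117, 0], "roll": 0, "jaw": 0}, {"dp": [-165, -155, 0], "roll": 0, "jaw": 0}, {"dp": [-205, -193, 0], "roll": 0, "jaw": 0}])

```text
time_s: 3.7
tcp_pos: [0.6379, 0.0101, 0.2766]
eef_rot: [-180.0, 0.0, -79.0]
contact_force: [-0.3, -0.9, -0.2]
gripper_width: 0.0109
gripper_force: 40.0
```

send_rows(steps=[{"dp": [-15, -14, 0], "roll": 0, "jaw": 0}, {"dp": [-26, -24, 0], "roll": 0, "jaw": 0}, {"dp": [-26, -24, 0], "roll": 0, "jaw": 0}, {"dp": [-26, -24, 0], "roll": 0, "jaw": 0}])

```text
time_s: 4.2
tcp_pos: [0.6554, 0.0373, 0.2769]
eef_rot: [-180.0, -0.0, -79.1]
contact_force: [-0.2, -1.1, -1.9]
gripper_width: 0.0108
gripper_force: 40.0
```

```bash
python3 - <<'E'
from h import *
from plant import r
c={n:r.capture(n) for n in("wrist","scene","top")}
pickle.dump(c,open("c2.pkl","wb"))
st=r.get_state();print(st["tcp_pos"],st["eef_rot"],st["contact_force"])
R=lambda i,a,b,w,h:cv2.resize(i[b:b+h,a:a+w],(400,300),interpolation=2)
o=np.vstack([np.hstack([R(c["wrist"]["image"],160,130,320,240),R(c["scene"]["image"],290,190,120,90)]),np.hstack([R(c["top"]["image"],290,120,120,90),R(c["wrist"]["image"],0,0,640,480)])])
cv2.imwrite("pics/m2.png",o)
E
```

```text
[0.6556024  0.03731395 0.27705835] [-1.79967223e+02  3.72525378e-03 -7.90601201e+01] [-0.34146824 -0.00336307 -0.3575279 ]
```

View pics/m2.png

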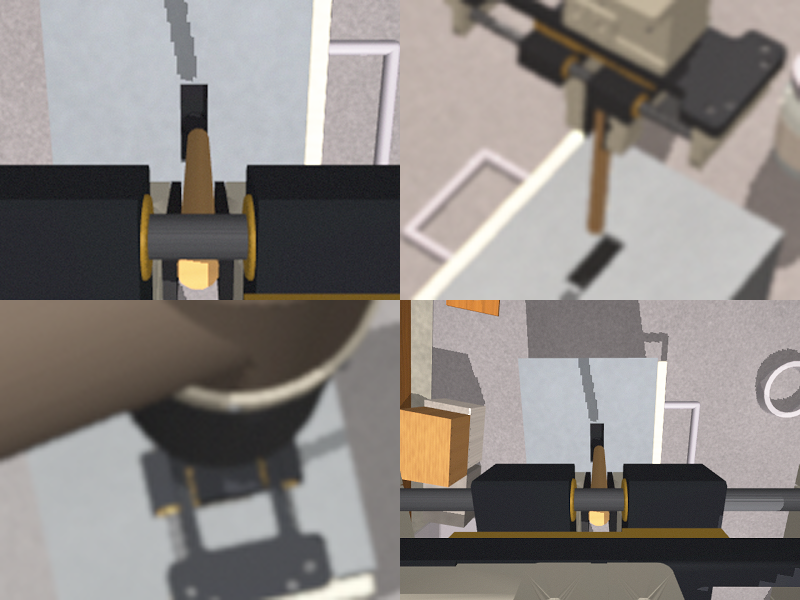

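The wrist view has slot edges at columns 305 and 326 with its far end at row 198, and the foot at about (318,236). The scene view has the foot at about (349,258) and the slot centre at (349,268.5).

```bash
python3 - <<'E'
from h import *
c=pickle.load(open("c2.pkl","rb"));w,s=c["wrist"],c["scene"]
tcp=np.array([.6556,.0373])
a=np.radians(11);ex=np.array([np.cos(a),np.sin(a)]);ey=np.array([-np.sin(a),np.cos(a)])
fz=.277-.112
def p(n,c,uv,z):
    q=ray(c,uv,z)[:2];d=(q-tcp)*1000;print(n,(q*1000).round(1),"cabx,caby rel tcp",(d@ex).round(1),(d@ey).round(1))
p("slot farend L",w,(304.8,198),.13);p("slot farend R",w,(326.4,198),.13)
p("foot c",w,(318.4,236),fz);p("foot far",w,(318.4,231),fz)
p("roof fl",w,(160+327/1.25,130),.13)
p("footS",s,(348.8,258.0),fz);p("slotS",s,(348.8,268.6),.13)
p("slotT",c["top"],(290+0,120),.13)
# project the predicted foot and slot ends
for n,cam in(("w",w),("s",s)):
    for X in([*tcp,fz],[.657,.0375,.13]): print(n,cv2.projectPoints(np.array([X]),cam["rvec"],cam["tvec"],cam["K"],cam["dist"])[0].ravel().round(1))
E
```

```text
slot farend L [669.3  14.7] cabx,caby rel tcp 9.1 -24.8
slot farend R [653.   11.6] cabx,caby rel tcp -7.4 -24.7
foot c [655.1  33.5] cabx,caby rel tcp -1.2 -3.6
foot far [655.7  30.1] cabx,caby rel tcp -1.2 -7.1
roof fl [594.2 -50.7] cabx,caby rel tcp -77.0 -74.7
footS [657.1  41.9] cabx,caby rel tcp 2.3 4.3
slotS [660.9  40.8] cabx,caby rel tcp 5.9 2.5
slotT [784.9 159.4] cabx,caby rel tcp 150.2 95.2
w [316.6 241. ]
w [315.  229.4]
s [346.8 258.7]
s [346.5 268.4]
```

send_rows(steps=[{"dp": [7, -1, 0], "roll": 0, "jaw": 0}, {"dp": [14, -2, 8], "roll": 0, "jaw": 0}, {"dp": [14, -2, 22], "roll": 0, "jaw": 0}, {"dp": [14, -2, 29], "roll": 0, "jaw": 0}, {"dp": [14, -2, 31], "roll": 0, "jaw": 0}])

```text
time_s: 4.97
tcp_pos: [0.6602, 0.0249, 0.2444]
eef_rot: [179.9, -0.0, -79.0]
contact_force: [0.6, 0.5, 1.1]
gripper_width: 0.0114
gripper_force: 40.0
```

send_rows(steps=[{"dp": [0, 0, 2], "roll": 0, "jaw": 0}, {"dp": [0, 0, 4], "roll": 0, "jaw": 0}, {"dp": [0, 0, 6], "roll": 0, "jaw": 0}, {"dp": [0, 0, 7], "roll": 0, "jaw": 0}, {"dp": [0, 0, 8], "roll": 0, "jaw": 0}])

```text
time_s: 5.6
tcp_pos: [0.6606, 0.0249, 0.2376]
eef_rot: [-180.0, -0.0, -79.0]
contact_force: [-0.9, 0.3, -1.7]
gripper_width: 0.0111
gripper_force: 40.0
```

send_rows(steps=[{"dp": [0, 0, 2], "roll": 0, "jaw": 0}, {"dp": [0, 0, 4], "roll": 0, "jaw": 0}, {"dp": [0, 0, 6], "roll": 0, "jaw": 0}, {"dp": [0, 0, 8], "roll": 0, "jaw": 0}, {"dp": [0, 0, 10], "roll": 0, "jaw": 0}])

```text
time_s: 6.22
tcp_pos: [0.6605, 0.0249, 0.2274]
eef_rot: [180.0, -0.0, -79.0]
contact_force: [0.4, -0.6, 0.5]
gripper_width: 0.0112
gripper_force: 40.0
```

send_rows(steps=[{"dp": [0, 0, 2], "roll": 0, "jaw": 0}, {"dp": [0, 0, 4], "roll": 0, "jaw": 0}, {"dp": [0, 0, 6], "roll": 0, "jaw": 0}, {"dp": [0, 0, 8], "roll": 0, "jaw": 0}, {"dp": [0, 0, 8], "roll": 0, "jaw": 0}])

```text
time_s: 6.85
tcp_pos: [0.6608, 0.0248, 0.2203]
eef_rot: [-179.9, -0.0, -79.0]
contact_force: [-1.0, 0.4, 4.5]
gripper_width: 0.0112
gripper_force: 40.0
```

send_rows(steps=[{"dp": [0, 0, -4], "roll": 0, "jaw": 0}, {"dp": [-4, 0, -4], "roll": 0, "jaw": 0}, {"dp": [-4, 0, -2], "roll": 0, "jaw": 0}, {"dp": [-4, 0, 0], "roll": 0, "jaw": 0}, {"dp": [-4, 0, 0.5], "roll": 0, "jaw": 0}])

```text
time_s: 7.48
tcp_pos: [0.66, 0.029, 0.2196]
eef_rot: [-180.0, -0.0, -79.0]
contact_force: [-1.1, 0.8, 4.8]
gripper_width: 0.0112
gripper_force: 40.0
```

send_rows(steps=[{"dp": [0, 0, -4], "roll": 0, "jaw": 0}, {"dp": [-4, 0, -4], "roll": 0, "jaw": 0}, {"dp": [-4, 0, -2], "roll": 0, "jaw": 0}, {"dp": [-4, 0, 0], "roll": 0, "jaw": 0}, {"dp": [-4, 0, 0], "roll": 0, "jaw": 0}])

```text
time_s: 8.1
tcp_pos: [0.6592, 0.0328, 0.2196]
eef_rot: [-180.0, -0.0, -79.0]
contact_force: [-1.2, 1.0, 6.1]
gripper_width: 0.011
gripper_force: 40.0
```

send_rows(steps=[{"dp": [0, 0, -4], "roll": 0, "jaw": 0}, {"dp": [-4, 0, -4], "roll": 0, "jaw": 0}, {"dp": [-4, 0, -2], "roll": 0, "jaw": 0}, {"dp": [-4, 0, 0], "roll": 0, "jaw": 0}, {"dp": [-4, 0, 0], "roll": 0, "jaw": 0}])

```text
time_s: 8.72
tcp_pos: [0.6584, 0.0367, 0.2195]
eef_rot: [-180.0, -0.0, -79.0]
contact_force: [-2.6, 1.5, 6.3]
gripper_width: 0.0115
gripper_force: 40.0
```

send_rows(steps=[{"dp": [0, 0, -4], "roll": 0, "jaw": 0}, {"dp": [-4, 1, -4], "roll": 0, "jaw": 0}, {"dp": [-4, 1, -2], "roll": 0, "jaw": 0}, {"dp": [-4, 1, 0], "roll": 0, "jaw": 0}, {"dp": [-4, 1, 0], "roll": 0, "jaw": 0}])

```text
time_s: 9.35
tcp_pos: [0.6564, 0.0405, 0.2185]
eef_rot: [180.0, 0.0, -79.0]
contact_force: [-0.5, -0.2, -1.6]
gripper_width: 0.0114
gripper_force: 40.0
```

send_rows(steps=[{"dp": [0, 0, -4], "roll": 0, "jaw": 0}, {"dp": [-4, 0, -4], "roll": 0, "jaw": 0}, {"dp": [-4, 0, -2], "roll": 0, "jaw": 0}, {"dp": [-4, 0, 0], "roll": 0, "jaw": 0}, {"dp": [-4, 0, 0], "roll": 0, "jaw": 0}])

```text
time_s: 9.98
tcp_pos: [0.6556, 0.0443, 0.2187]
eef_rot: [180.0, -0.0, -79.0]
contact_force: [0.4, -1.0, -1.6]
gripper_width: 0.0112
gripper_force: 40.0
```

send_rows(steps=[{"dp": [2, 0, -2], "roll": 0, "jaw": 0}, {"dp": [2, 0, 0], "roll": 0, "jaw": 0}, {"dp": [2, 0, 2], "roll": 0, "jaw": 0}, {"dp": [2, 0, 4], "roll": 0, "jaw": 0}, {"dp": [2, 0, 6], "roll": 0, "jaw": 0}])

```text
time_s: 10.6
tcp_pos: [0.6564, 0.0423, 0.2138]
eef_rot: [-179.9, -0.0, -79.0]
contact_force: [-1.4, 0.1, 5.2]
gripper_width: 0.0116
gripper_force: 40.0
```

send_rows(steps=[{"dp": [0, 0, 1.5], "roll": 0, "jaw": 0}, {"dp": [0, 0, 3], "roll": 0, "jaw": 0}, {"dp": [0, 0, 4], "roll": 0, "jaw": 0}])

```text
time_s: 10.98
tcp_pos: [0.6564, 0.0423, 0.2099]
eef_rot: [-179.9, -0.0, -79.0]
contact_force: [-1.6, 0.1, 5.7]
gripper_width: 0.0115
gripper_force: 40.0
```

send_rows(steps=[{"dp": [0, 0, 1.5], "roll": 0, "jaw": 0}, {"dp": [0, 0, 2.5], "roll": 0, "jaw": 0}, {"dp": [0, 0, 2.5], "roll": 0, "jaw": 0}])

```text
time_s: 11.35
tcp_pos: [0.6564, 0.0423, 0.2074]
eef_rot: [-179.9, -0.0, -79.0]
contact_force: [-1.0, -0.7, 5.2]
gripper_width: 0.0109
gripper_force: 40.0
```

```bash
python3 - <<'E'
from h import *
from plant import r
c=r.capture("scene");pickle.dump(c,open("c3.pkl","wb"))
cv2.imwrite("pics/s3.png",cv2.resize(c["image"][180:330,260:460],(800,600),interpolation=2))
E
```

```text
(no output)
```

View pics/s3.png

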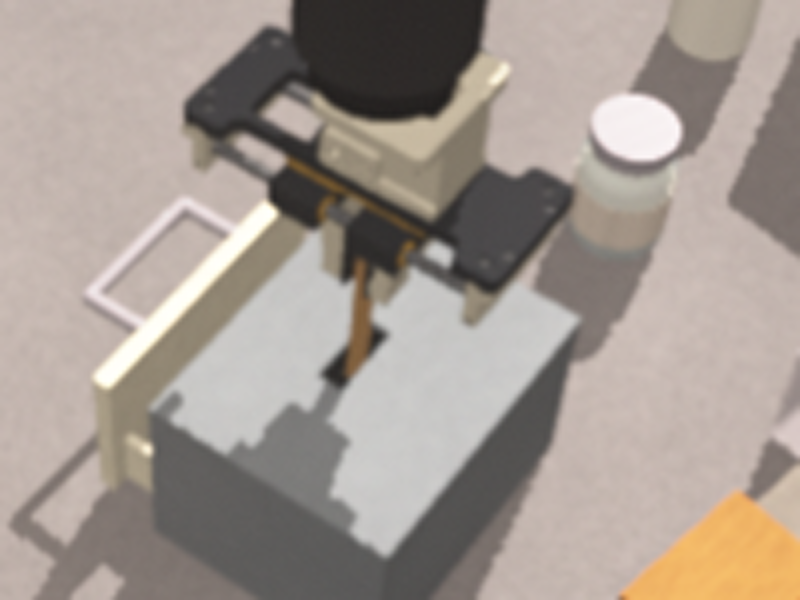

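The drawer has sprung out: its front stands clear of the cabinet by the edge at (100,380)–(160,410). Now I take the dowel back.

send_rows(steps=[{"dp": [0, 0, -4], "roll": 0, "jaw": 0}, {"dp": [0, 0, -12], "roll": 0, "jaw": 0}, {"dp": [0, 0, -28], "roll": 0, "jaw": 0}, {"dp": [0, 0, -50], "roll": 0, "jaw": 0}, {"dp": [0, 0, -68], "roll": 0, "jaw": 0}])

```text
time_s: 12.02
tcp_pos: [0.6563, 0.0424, 0.276]
eef_rot: [-180.0, 0.0, -79.0]
contact_force: [1.1, 0.2, -1.2]
gripper_width: 0.0111
gripper_force: 40.0
```

send_rows(steps=[{"dp": [20, 18, -5], "roll": 0, "jaw": 0}, {"dp": [60, 56, -5], "roll": 0, "jaw": 0}, {"dp": [102, 94, -5], "roll": 0, "jaw": 0}, {"dp": [144, 133, -5], "roll": 0, "jaw": 0}, {"dp": [185, 171, -5], "roll": 0, "jaw": 0}])

```text
time_s: 12.65
tcp_pos: [0.5214, -0.1737, 0.2797]
eef_rot: [180.0, 0.0, -79.0]
contact_force: [0.8, -0.9, 0.5]
gripper_width: 0.0109
gripper_force: 40.0
```

send_rows(steps=[{"dp": [40, 37, 0], "roll": 0, "jaw": 0}, {"dp": [75, 70, 20], "roll": 0, "jaw": 0}, {"dp": [100, 93, 50], "roll": 0, "jaw": 0}, {"dp": [110, 103, 80], "roll": 0, "jaw": 0}, {"dp": [110, 103, 90], "roll": 0, "jaw": 0}])

```text
time_s: 13.28
tcp_pos: [0.4409, -0.3001, 0.1879]
eef_rot: [179.8, 0.1, -79.1]
contact_force: [0.3, -0.9, 0.7]
gripper_width: 0.0111
gripper_force: 40.0
```

send_rows(steps=[{"dp": [0, -2.5, 5], "roll": 0, "jaw": 0}, {"dp": [0, -2.5, 10], "roll": 0, "jaw": 0}, {"dp": [0, -2.5, 10], "roll": 0, "jaw": 0}])

```text
time_s: 13.65
tcp_pos: [0.4464, -0.2986, 0.1798]
eef_rot: [-180.0, -0.0, -78.9]
contact_force: [0.5, 0.1, -0.4]
gripper_width: 0.011
gripper_force: 40.0
```

```bash
python3 - <<'E'
from h import *
from plant import r
c={n:r.capture(n) for n in("wrist","scene")}
print(r.get_state()["tcp_pos"])
a=cv2.resize(c["wrist"]["image"][150:330,240:400],(533,600),interpolation=2)
b=cv2.resize(c["scene"]["image"][270:345,150:210],(267,334),interpolation=2)
o=np.zeros((600,800,3),np.uint8);o[:,:533]=a;o[:334,533:]=b
cv2.imwrite("pics/m4.png",o)
E
```

```text
[ 0.44641657 -0.29878931  0.18007624]
```

View pics/m4.png

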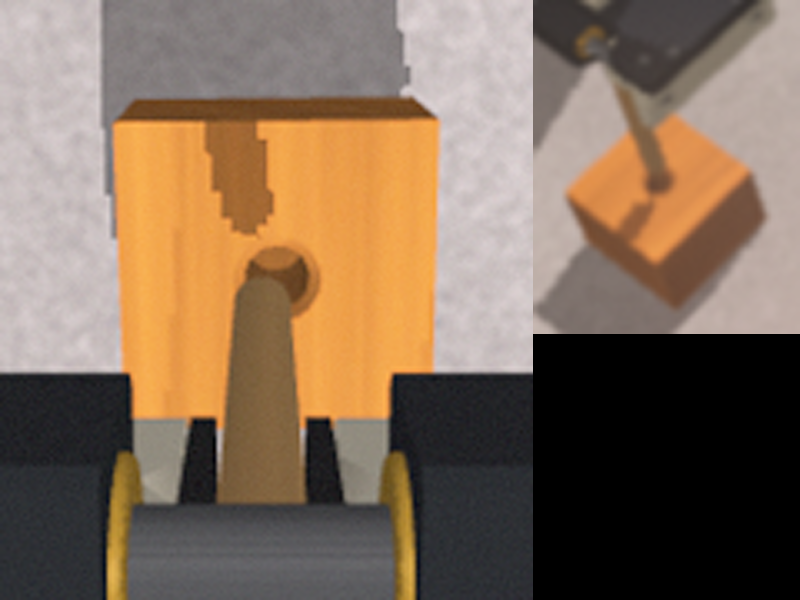

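The foot at (265,300) is about 3 mm left of the hole at (280,278), which matches the TCP reading, so I shift by that and lower.

send_rows(steps=[{"dp": [0.5, 2.7, 2], "roll": 0, "jaw": 0}, {"dp": [0.5, 2.7, 8], "roll": 0, "jaw": 0}, {"dp": [0.5, 2.7, 14], "roll": 0, "jaw": 0}, {"dp": [0.5, 2.7, 20], "roll": 0, "jaw": 0}, {"dp": [0.5, 2.7, 26], "roll": 0, "jaw": 0}])

```text
time_s: 14.38
tcp_pos: [0.4433, -0.3, 0.153]
eef_rot: [180.0, 0.0, -79.0]
contact_force: [-0.5, -0.1, -0.9]
gripper_width: 0.0115
gripper_force: 40.0
```

send_rows(steps=[{"dp": [0, 0, 8], "roll": 0, "jaw": 0}, {"dp": [0, 0, 16], "roll": 0, "jaw": 0}, {"dp": [0, 0, 23], "roll": 0, "jaw": 0}, {"dp": [0, 0, 28], "roll": 0, "jaw": 0}, {"dp": [0, 0, 30], "roll": 0, "jaw": 0}])

```text
time_s: 15.0
tcp_pos: [0.4433, -0.3, 0.1232]
eef_rot: [180.0, 0.0, -79.0]
contact_force: [0.5, 0.8, -0.1]
gripper_width: 0.0111
gripper_force: 40.0
```

send_rows(steps=[{"dp": [0, 0, 0], "roll": 0, "jaw": 10}, {"dp": [0, 0, 0], "roll": 0, "jaw": 20}, {"dp": [0, 0, 0], "roll": 0, "jaw": 40}, {"dp": [0, 0, 0], "roll": 0, "jaw": 50}, {"dp": [0, 0, 0], "roll": 0, "jaw": 50}])

```text
time_s: 15.62
tcp_pos: [0.4434, -0.3, 0.1237]
eef_rot: [-180.0, -0.0, -79.0]
contact_force: [0.3, -0.4, 0.2]
gripper_width: 0.0409
gripper_force: 0.0
```

send_rows(steps=[{"dp": [0, 0, -20], "roll": 0, "jaw": 50}, {"dp": [0, 0, -60], "roll": 0, "jaw": 50}, {"dp": [0, 0, -90], "roll": 0, "jaw": 50}, {"dp": [0, 0, -100], "roll": 0, "jaw": 50}, {"dp": [0, 0, -100], "roll": 0, "jaw": 50}])

```text
time_s: 16.25
tcp_pos: [0.4435, -0.2999, 0.2237]
eef_rot: [-179.9, -0.0, -79.0]
contact_force: [0.1, 0.5, -0.9]
gripper_width: 0.0437
gripper_force: 0.0
```

```bash
python3 - <<'E'
from h import *
from plant import r
c={n:r.capture(n) for n in("wrist","scene","top")};pickle.dump(c,open("c5.pkl","wb"))
print(r.get_state()["tcp_pos"])
R=lambda i,a,b,w,h:cv2.resize(i[b:b+h,a:a+w],(400,300),interpolation=2)
o=np.vstack([np.hstack([R(c["wrist"]["image"],200,150,240,180),R(c["scene"]["image"],130,260,100,75)]),np.hstack([R(c["top"]["image"],290,180,120,90),R(c["scene"]["image"],260,220,160,120)])])
cv2.imwrite("pics/m5.png",o)
E
```

```text
[ 0.44270747 -0.29971148  0.22222229]
```

View pics/m5.png

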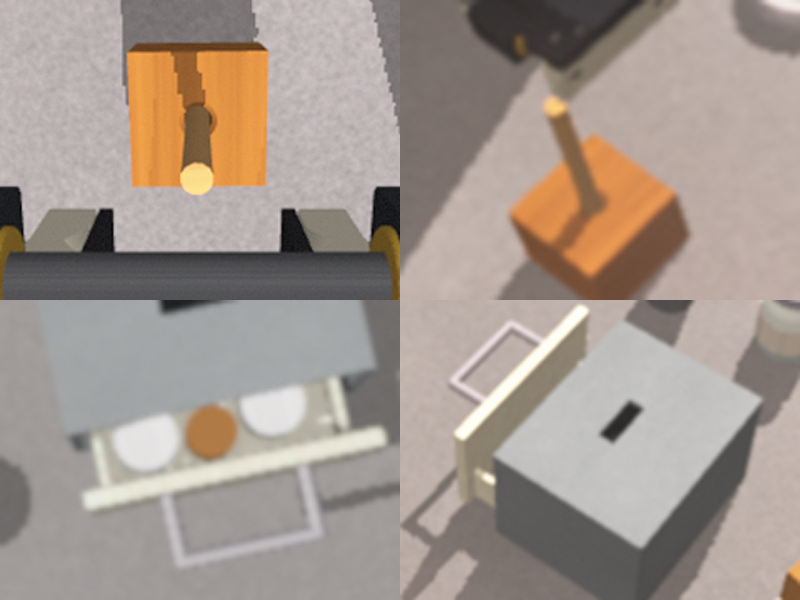

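The dowel stands fully in the stand. The handle bar in the top view runs from crop (182,262) to (320,233).

```bash
python3 - <<'E'
from h import *
c=pickle.load(open("c5.pkl","rb"));T=c["top"];S=c["scene"]
e=[ray(T,un(p,10/3,(290,180)),.105) for p in((182,262),(320,233))]
print(np.array(e).round(4));q=sum(e)/2
v=e[1]-e[0];print(q,np.degrees(np.arctan2(v[1],v[0])))
s=[ray(S,un(p,2.5,(260,220)),.105) for p in((52,80),(111,24))];print(np.array(s).round(4),sum(s)/2)
a=np.radians(-79);d=(q[:2]-[.4433,-.3])*1000
print(d@[np.cos(a),np.sin(a)],d@[np.sin(a),-np.cos(a)])
E
```

```text
[[ 0.4884  0.0499  0.105 ]
 [ 0.5053 -0.0392  0.105 ]]
[0.49684131 0.005315   0.105     ] -79.26860029485226
[[ 0.5045 -0.0322  0.105 ]
 [ 0.4891  0.0558  0.105 ]] [0.49680405 0.01181043 0.105     ]
-289.4893355270101 -110.8144504915254
```

send_rows(steps=[{"dp": [-40, -15, 0], "roll": 0, "jaw": 35}, {"dp": [-90, -34, 0], "roll": 0, "jaw": 32}, {"dp": [-145, -55, 0], "roll": 0, "jaw": 32}, {"dp": [-200, -76, 0], "roll": 0, "jaw": 32}, {"dp": [-250, -95, 0], "roll": 0, "jaw": 32}])

```text
time_s: 17.02
tcp_pos: [0.4885, -0.0346, 0.2227]
eef_rot: [179.9, -0.0, -79.0]
contact_force: [1.1, -0.5, 0.1]
gripper_width: 0.028
gripper_force: 0.0
```

send_rows(steps=[{"dp": [-25, -10, 0], "roll": 0, "jaw": 32}, {"dp": [-42, -16, 20], "roll": 0, "jaw": 32}, {"dp": [-42, -16, 45], "roll": 0, "jaw": 32}, {"dp": [-42, -16, 65], "roll": 0, "jaw": 32}, {"dp": [-42, -16, 70], "roll": 0, "jaw": 32}])

```text
time_s: 17.65
tcp_pos: [0.4953, 0.0075, 0.1515]
eef_rot: [179.8, -0.0, -79.0]
contact_force: [0.5, 0.8, 0.5]
gripper_width: 0.0278
gripper_force: 0.0
```

```bash
python3 - <<'E'
from h import *
from plant import r
c={n:r.capture(n) for n in("wrist","scene")}
print(r.get_state()["tcp_pos"])
R=lambda i,a,b,w,h:cv2.resize(i[b:b+h,a:a+w],(400,300),interpolation=2)
cv2.imwrite("pics/m6.png",np.hstack([R(c["wrist"]["image"],120,120,400,300),R(c["scene"]["image"],250,190,140,105)]))
E
```

```text
[0.49621545 0.00756183 0.15284396]
```

View pics/m6.png

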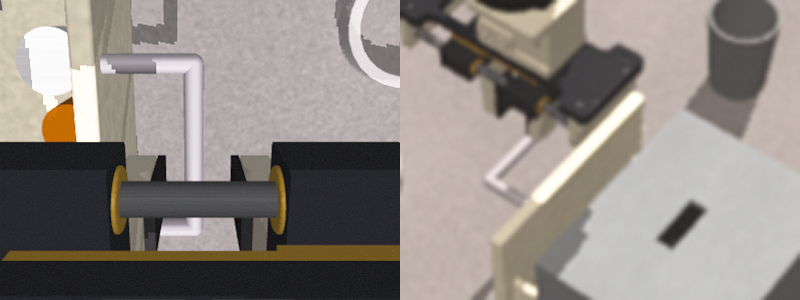

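The bar at column 193 lies between the fingers, whose midline is at about 198, so it is centred well enough.

send_rows(steps=[{"dp": [0, 0, 12], "roll": 0, "jaw": 32}, {"dp": [0, 0, 24], "roll": 0, "jaw": 32}, {"dp": [0, 0, 36], "roll": 0, "jaw": 32}, {"dp": [0, 0, 46], "roll": 0, "jaw": 32}, {"dp": [0, 0, 51], "roll": 0, "jaw": 32}])

```text
time_s: 18.38
tcp_pos: [0.4963, 0.0077, 0.1017]
eef_rot: [179.9, -0.0, -79.0]
contact_force: [0.6, 0.2, 0.3]
gripper_width: 0.0285
gripper_force: 0.0
```

send_rows(steps=[{"dp": [0, 0, 0], "roll": 0, "jaw": 0}, {"dp": [0, 0, 0], "roll": 0, "jaw": 0}, {"dp": [0, 0, 0], "roll": 0, "jaw": 0}, {"dp": [0, 0, 0], "roll": 0, "jaw": 0}], newtons=20)

```text
time_s: 18.88
tcp_pos: [0.4968, 0.0079, 0.1029]
eef_rot: [-180.0, 0.0, -79.0]
contact_force: [-0.6, 0.3, 2.1]
gripper_width: 0.0094
gripper_force: 20.0
```

send_rows(steps=[{"dp": [0, 4, 0], "roll": 0, "jaw": 0}, {"dp": [0, 11, 0], "roll": 0, "jaw": 0}, {"dp": [0, 18, 0], "roll": 0, "jaw": 0}, {"dp": [0, 25, 0], "roll": 0, "jaw": 0}, {"dp": [0, 32, 0], "roll": 0, "jaw": 0}])

```text
time_s: 19.5
tcp_pos: [0.4651, 0.0017, 0.1029]
eef_rot: [-179.9, 0.0, -79.0]
contact_force: [1.3, 0.1, 4.4]
gripper_width: 0.0093
gripper_force: 20.0
```

send_rows(steps=[{"dp": [0, 7, 0], "roll": 0, "jaw": 0}, {"dp": [0, 14, 0], "roll": 0, "jaw": 0}, {"dp": [0, 20, 0], "roll": 0, "jaw": 0}, {"dp": [0, 26, 0], "roll": 0, "jaw": 0}, {"dp": [0, 30, 0], "roll": 0, "jaw": 0}])

```text
time_s: 20.12
tcp_pos: [0.4357, -0.0041, 0.1028]
eef_rot: [-179.9, -0.0, -79.0]
contact_force: [2.9, -1.4, 4.9]
gripper_width: 0.0091
gripper_force: 20.0
```

send_rows(steps=[{"dp": [0, 1, 0], "roll": 0, "jaw": 0}, {"dp": [0, 2, 0], "roll": 0, "jaw": 0}, {"dp": [0, 3, 0], "roll": 0, "jaw": 0}, {"dp": [0, 3, 0], "roll": 0, "jaw": 0}])

```text
time_s: 20.62
tcp_pos: [0.4337, -0.0044, 0.1029]
eef_rot: [-179.9, -0.0, -79.0]
contact_force: [6.3, -1.7, 2.2]
gripper_width: 0.0093
gripper_force: 20.0
```

send_rows(steps=[{"dp": [0, 0, 0], "roll": 0, "jaw": 10}, {"dp": [0, 0, 0], "roll": 0, "jaw": 20}, {"dp": [0, 0, 0], "roll": 0, "jaw": 32}, {"dp": [0, 0, 0], "roll": 0, "jaw": 32}, {"dp": [0, 0, 0], "roll": 0, "jaw": 32}])

```text
time_s: 21.25
tcp_pos: [0.4324, -0.0047, 0.1023]
eef_rot: [180.0, -0.0, -79.0]
contact_force: [0.4, -0.4, -0.8]
gripper_width: 0.0278
gripper_force: 0.0
```

send_rows(steps=[{"dp": [0, 0, -10], "roll": 0, "jaw": 32}, {"dp": [0, 0, -35], "roll": 0, "jaw": 32}, {"dp": [0, 0, -70], "roll": 0, "jaw": 32}, {"dp": [0, 0, -100], "roll": 0, "jaw": 32}, {"dp": [0, 0, -100], "roll": 0, "jaw": 32}])

```text
time_s: 21.88
tcp_pos: [0.4342, -0.0042, 0.2055]
eef_rot: [-179.7, 0.0, -79.0]
contact_force: [1.5, -0.3, -0.4]
gripper_width: 0.0279
gripper_force: 0.0
```

```bash
python3 - <<'E'
from h import *
from plant import r
c={n:r.capture(n) for n in("top","scene")}
s=r.get_state();print(s["tcp_pos"],s["contact_force"],s["gripper_width"])
o=np.hstack([cv2.resize(c["top"]["image"],(400,300)),cv2.resize(c["scene"]["image"],(400,300))])
cv2.imwrite("pics/m7.png",o)
E
```

```text
[ 0.43264993 -0.00456428  0.20296115] [-1.0411461   0.29182744 -0.57439688] 0.02773000613238949
```

View pics/m7.png

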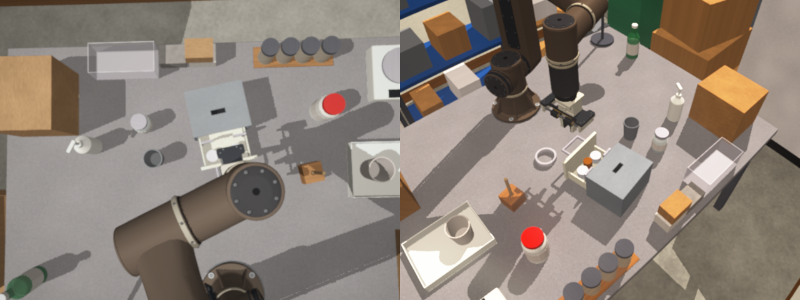

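The drawer is fully out and the dowel stands in its stand at (510,190). The bystanders have not moved and the gripper is clear, so I'm handing in.

```bash
python3 -c "
from plant import r
print(r.close_job())"
```

```text
the job is handed in; nothing more can be done
None
```

The catch was released with the dowel, the dowel is back in its stand and let go of, the drawer is pulled out to about its end stop, and the job is handed in at about 22 s; it returned no verdict.

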